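# Pulse the coffee grinder by its bayonet lid

### The arm

A 6-joint arm with a two-finger parallel gripper is mounted at the origin on the work surface. World frame = base frame: x ahead of the robot, y to its left, z up, the work surface at z = 0. Lengths are in m, angles in rad, forces in N, time in s.
With the tool pointing down it reaches from about 0.4 to 0.825 m from the base axis. Payload 7 kg.
Tool frame: the origin (TCP) lies between the finger pads; the fingertips stand 8 mm ahead of it and the grasp point (between the pads) lies 11 mm behind it (arm.finger_overhang is the distance from the TCP to the fingertips, in m); z points along the fingers, y is the line along which they close (so a half turn about z gives the same grasp; the last joint's range is limited). The gripper opens to 88 mm and grips with 3 to 60 N. Pads are 19 mm wide; open, the fingers measure 130 mm over their backs; the gripper's body (78 mm by 193 mm) begins 47 mm behind the grasp point.
Start: joints at [1.621, 0.359, 0.012, 0, -1.224, -0.288], TCP at [0.159, 0.656, 0.235] pointing down, gripper open.
Joint ranges: [-3.07, 3.07], [-1.43, 2.12], [-1.02, 1.25], [-3.03, 1.67], [-3.05, -0], [-3.03, 3.03]. Speed limits (rad/s): [2.39, 2.39, 3.01, 3.14, 3.14, 3.14].

### API

Orientations are given as [roll, pitch, yaw] about the fixed x, y, z axes, in that order (R = Rz(yaw) Ry(pitch) Rx(roll)).
In Python, from station import arm gives the robot as it stands.
- The arm moves only by the tool move_arm, never from a script. Its argument "rows" is text: rows parted by semicolons, each of 7 numbers parted by spaces: the turn, a rotation vector about the tool's x, y, z in degrees, then the shift along the tool's x, y, z in m, then the finger opening in m, from 0 to 0.0876. A call has 1 to 8 rows; each row shifts and turns the commanded pose from where the row before left it, along the tool's axes as they then stand; what a row does not reach is not made up. A row lasts 1/8 s, in which the tool goes at most 62.5 mm and 10.7 degrees, less where a joint would pass 70% of its speed; a pose out of reach is approached as far as the arm can. A call is refused whole if a number of a shift passes 0.0625 or a number of a turn 10.7, either way. A call with a gripper value outside its range is refused whole. The fingers move at their own pace and stop on an object; "squeeze" is the grip in N (left out, the last holds). Time passes only in rows, so rows that do not move let the fingers close. It gives the time, the measured TCP pose, the force, the opening and the grip force at its end, in the units of the state.
- arm.get_state(): the state, without advancing time (a new reading comes with each control period).
- arm.grab_frame(name): name is "scene" or "top" or "wrist"; returns (picture, depth): 480x640x3 uint8, blue, green, red; 480x640 float32, m along the optical axis (not along the pixel's ray), 0 where there is no reading.
- arm.camera_model(name): a dict with "mtx" (3x3 intrinsics, pixels), "camera_from_world" (4x4, takes a point from world to camera coordinates); the wrist camera has in their place "mount" (4x4, takes a point from camera to tool coordinates, whose origin is the TCP and whose axes are the flange's). Camera axes: x right, y down, z forward; pixel columns grow to the right and rows downward; lengths in m; the calibration is good to about 2 mm. A picture is of the moment at which its call begins: read the wrist's pose just before it. camera_model takes no time and is no camera call.
- arm.job_done(): hands the job in; it is judged then, once.
The state is a dict: "t": time; "q": joint angles; "qd": joint speeds; "joint_efforts": joint torques, N m; "eef_pos": TCP position; "ee_rot": TCP orientation; "force": force on the tool from outside, world axes, zero at the start; "moment": the same for the moment, N m; "width": finger opening in m; "gripper_force": force on a finger pad.
Only numpy, scipy, OpenCV 4.12 (cv2) and the standard library are available. Lean on these libraries where they do the work, as an engineer would, in place of code of your own. Each camera call takes 0.05 s, during which the arm holds its last target. There are 200 camera calls.

### The job

Stand the small metal cup on the round plate in front of the coffee grinder's chute and let go of it. Then fit the wooden bayonet lid onto the grinder, its two lugs through the two slots of the collar until the lid sits flush, and twist it clockwise (seen from above) half-way towards its lock, until the lid's grip bar lines up with the chute; never turn it on into the lock click. Finish while still gripping the lid and holding it there against its return spring, with the cup still in place; leave the two jars and the bowl alone.

Things in the scene. Friction and masses are not known exactly. Their poses are not given: they have to be found in the camera images.
- grinder: Squat white coffee grinder, fixed, 120 mm across the foot; steel collar 110 mm across, top 110 mm high. Origin on its axis at counter level. Its chute (26 mm wide, 61 to 79 mm up) sticks out along the grinder's own -x to 87 mm from the axis. Two small brass studs on the collar's top also lie on its x axis: the lid's bar must end up along this line (lid x parallel to grinder x, either way round).
- collar (a point): Centre of the collar's open top, 110 mm up, axes as the grinder's. Its inward lip, 6 mm thick, has a 59 mm round opening and two opposite slots 15 mm wide, reaching 37 mm from the axis, on the line 45 degrees counter-clockwise (from above) from the grinder's x axis. So 45 degrees clockwise from the slots brings the bar into line with the chute.
- plate (a point): Centre of the top of the round steel plate (72 mm across, 2 mm high) on which the cup must stand, 115 mm from the grinder's axis along its -x, in front of the chute; axes as the grinder's.
- cup_mid (a point): Small open metal cup, 50 mm across the rim, 47 mm across the foot, 55 mm high, wall 3 mm, 90 g. The point is its centre, 27.5 mm above its underside; z is up its axis. It starts standing on the counter.
- lid_bar (a point): Lid, 150 g, starts bar up, standing on its plug. Point: centre of its wooden grip bar, 60 mm long (lid x), 16 wide, 30 high, on a wooden disc 84 mm across, 8 thick. Below: black plug 54 mm across, 16 deep, with two opposite steel lugs on lid x, 10 mm wide, 5.5 high, to 33.5 mm from the axis. Point is 39 mm above the plug's underside, 23 above the disc's underside; seated, 23 mm above point collar.
- twist (a joint): Turn (rad) of the spring ring in the grinder that the lid's lugs drive: 0 at rest, growing as the seated lid turns clockwise from above. Play between lid and ring is 0.08 rad either way: it reads about 0.70 with the lid 45 degrees from the slots. Spring back-torque 0.035 N m at 0, 0.09 half-way. From 1.2 the lid counts as clicked into its lock (not wanted); stop at 1.45.
- jar_a: Bystander: filled jar with a wooden lid, 77 mm across, 103 mm high; origin at the centre of its underside.
- jar_b: Bystander: small filled jar with a wooden lid, 62 mm across, 83 mm high; origin at the centre of its underside.
- bowl: Bystander: white bowl, 100 mm across, 40 mm high; origin at the centre of its underside.
- lid: The same lid; its origin is the centre of the plug's underside, axes as point lid_bar.
- cup: The same cup; its origin is the centre of its underside.
There are look-alikes about, which are no part of the job. There is more than one size of the cup; the job needs the larger. What is shaped like the lid but blue is not meant.

How it is judged:
By the outcome, as a careful person would: the job done as asked, in the order asked, and still so for the second after the job is handed in, while the arm keeps its last pose, push and grip.
It also fails if it takes over 64 s, if anything falls off the work surface, if the arm or the gripper's body presses on something with over 40 N, if the wrist force passes 120 N, or if a joint passes its speed limit or range.

## Working session

There is one attempt and no reset: what is moved stays moved. The work goes in short steps, Python scripts to look and compute and a tool call to move; the robot and the scene stay as the last step left them, time stands still between calls to the robot, and variables do not carry over. Pictures are saved under pics/ and viewed, at most 10 in all, crops included, and the job is handed in when it is done.

Besides the shell and the picture viewer there is one more tool, called after "Emit:" as name(argument=value, ...) on one line, values as JSON. move_arm: Moves the arm, as the interface text tells. Its arguments: {"type":"object","properties":{"rows":{"type":"string"},"squeeze":{"type":"number"}},"required":["rows"]}

```bash
mkdir -p pics; ls
python3 - <<'E'
from station import arm
import cv2,numpy as np
for n in("scene","top"):
    p,d=arm.grab_frame(n); cv2.imwrite(f"pics/{n}0.png",p); np.save(f"{n}0.npy",d)
    m=arm.camera_model(n); np.savez(f"{n}_m.npz",K=m["mtx"],T=m["camera_from_world"]); print(n,np.round(m["mtx"],1).tolist(),np.round(m["camera_from_world"],3).tolist())
print(arm.camera_model("wrist"))
print(arm.get_state())
E
```

```text
pics
scene [[545.9, 0.0, 312.9], [0.0, 545.9, 240.1], [0.0, 0.0, 1.0]] [[0.812, 0.583, -0.008, -0.489], [0.4, -0.567, -0.72, -0.178], [-0.425, 0.582, -0.694, 1.359], [0.0, 0.0, 0.0, 1.0]]
top [[588.1, 0.0, 326.7], [0.0, 588.1, 240.2], [0.0, 0.0, 1.0]] [[-0.003, -1.0, 0.007, -0.032], [-0.976, 0.001, -0.218, 0.636], [0.218, -0.008, -0.976, 1.195], [0.0, 0.0, 0.0, 1.0]]
{'mtx': array([[355.97400159,   0.        , 320.16184514],
       [  0.        , 355.97400159, 244.36571188],
       [  0.        ,   0.        ,   1.        ]]), 'mount': array([[ 4.71342713e-04, -9.50783553e-01, -3.09855473e-01,
         8.54711300e-02],
       [ 9.99999889e-01,  4.54563838e-04,  1.26351938e-04,
        -3.77073464e-04],
       [ 2.07157481e-05, -3.09855498e-01,  9.50783661e-01,
        -1.50052147e-01],
       [ 0.00000000e+00,  0.00000000e+00,  0.00000000e+00,
         1.00000000e+00]])}
{'t': 0.1, 'q': array([ 1.62110236e+00,  3.59314956e-01,  1.11656430e-02, -2.71473268e-04,
       -1.22410641e+00, -2.88075859e-01]), 'qd': array([ 0.00029653, -0.00130642,  0.00206172,  0.00074181, -0.00121361,
       -0.00217563]), 'joint_efforts': array([-9.26468019e-04, -5.84162450e+01,  2.93751365e+01,  7.01555058e+00,
        1.02144544e-02, -5.18152433e-05]), 'eef_pos': array([0.15894022, 0.65559293, 0.23372985]), 'ee_rot': array([ 3.14012088e+00, -1.69958101e-04, -2.37862132e-01]), 'force': array([0.3870047 , 0.0829511 , 0.61896045]), 'moment': array([ 0.02201912, -0.03403637, -0.00634788]), 'gripper_force': 0.0, 'width': 0.08784371397045455}
```

View pics/top0.png

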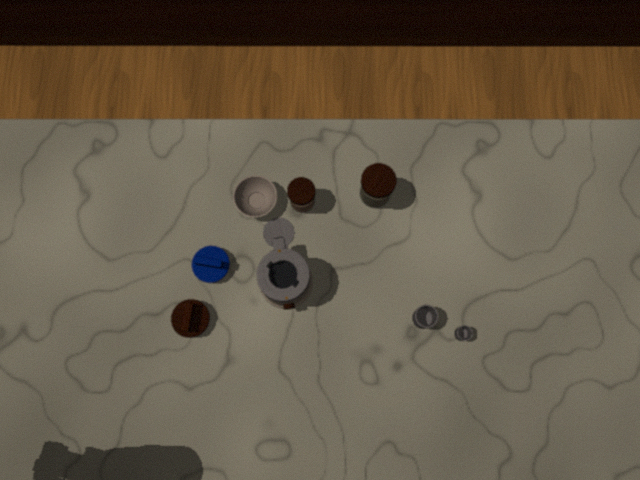

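View pics/scene0.png

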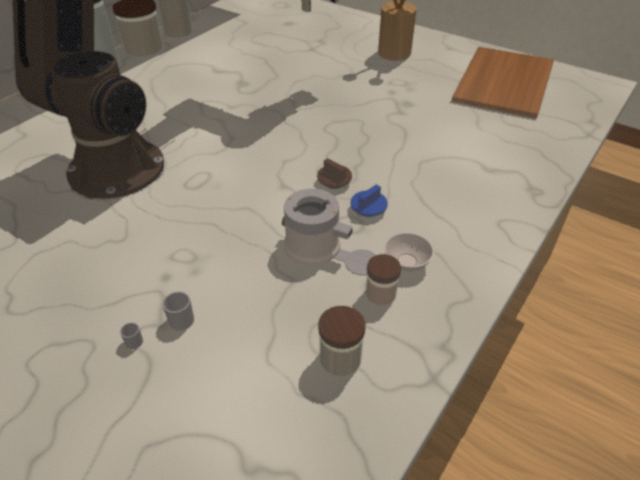

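Top view: the grinder's collar is at (284,275), with the plate at (279,233) beyond the chute. There are two lid-like things: the wooden one at (190,318), and a blue one at (210,264) that the task excludes. There are two cups, at (426,317) and (465,334); the one at (426,317) is larger. The jars are at (379,182) and (301,193), and the bowl is at (256,197). Next I'll measure these and confirm in a crop.

```bash
cat > h.py <<'E'
import numpy as np,cv2
from scipy.optimize import least_squares
def cloud(d,K,T):
    v,u=np.mgrid[:480,:640]; z=d
    P=np.stack([(u-K[0,2])/K[0,0]*z,(v-K[1,2])/K[1,1]*z,z],-1)
    return (P-T[:3,3])@T[:3,:3]
def circ(P,r=None):
    c0=P.mean(0)
    if r: s=least_squares(lambda p:np.hypot(*(P-p).T)-r,c0,loss='soft_l1',f_scale=.001)
    else: s=least_squares(lambda p:np.hypot(*(P-p[:2]).T)-p[2],[*c0,.03],loss='soft_l1',f_scale=.001)
    return s.x
def hullpts(M,W):
    n=cv2.connectedComponents(M.astype(np.uint8)); return n
E
python3 - <<'E'
from h import *
p=cv2.imread("pics/top0.png");d=np.load("top0.npy");m=np.load("top_m.npz")
W=cloud(d,m["K"],m["T"])
print("table z",np.median(W[300:450,330:400,2]))
def blob(name,u,v,r,zlo,zhi):
    s=np.s_[v-r:v+r,u-r:u+r]; w=W[s].reshape(-1,3); k=(w[:,2]>zlo)&(w[:,2]<zhi); w=w[k]
    (cx,cy),rad=cv2.minEnclosingCircle(w[:,:2].astype(np.float32))
    print(name,len(w),"minenc",np.round([cx,cy,rad],4),"mean",np.round(w.mean(0),4),"zmax",np.percentile(W[s][...,2],99).round(4)); return w
blob("collar",284,275,32,.105,.116)
blob("chute",280,243,10,.06,.095)
blob("plate",279,232,20,.0005,.006)
blob("cup",426,317,18,.048,.065)
blob("small",465,334,12,.03,.065)
blob("liddisc",190,318,25,.017,.03)
b=blob("lidbar",190,318,25,.045,.062)
c,ev=np.linalg.eigh(np.cov(b[:,:2].T)); print("bar dir deg",np.degrees(np.arctan2(ev[1,1],ev[0,1])),np.ptp((b[:,:2]-b[:,:2].mean(0))@ev,axis=0))
blob("blue",210,264,25,.017,.03)
for n,u,v in(("jara",379,182),("jarb",301,193)): blob(n,u,v,25,.07,.12)
blob("bowl",256,197,28,.03,.05)
a=cv2.resize(p[210:350,165:325],None,fx=3.7,fy=3.7,interpolation=2); b=cv2.resize(p[295:355,400:490],None,fx=2.2,fy=2.2,interpolation=2)
o=np.zeros((518,800,3),np.uint8);o[:a.shape[0],:a.shape[1]]=a;o[:b.shape[0],600:600+b.shape[1]]=b[:,:200]
cv2.imwrite("pics/crop1.png",cv2.convertScaleAbs(o,alpha=1.8))
E
```

```text
table z -7.305446038237466e-05
collar 1468 minenc [0.5561 0.0583 0.0553] mean [0.5554 0.0585 0.1098] zmax 0.1146
chute 140 minenc [0.6273 0.0697 0.0167] mean [0.628  0.0698 0.0784] zmax 0.1134
plate 666 minenc [0.6725 0.0756 0.0633] mean [0.6753 0.0761 0.0026] zmax 0.1116
cup 111 minenc [ 0.4748 -0.2434  0.0251] mean [ 0.4745 -0.2447  0.0543] zmax 0.0579
small 66 minenc [ 0.4407 -0.3275  0.0173] mean [ 0.4403 -0.328   0.0354] zmax 0.0384
liddisc 889 minenc [0.4745 0.2637 0.0423] mean [0.4734 0.262  0.0237] zmax 0.0576
lidbar 236 minenc [0.4742 0.2634 0.03  ] mean [0.4739 0.2632 0.0531] zmax 0.0576
bar dir deg 172.8279426485264 [0.01689186 0.05961458]
blue 850 minenc [0.5935 0.2252 0.0425] mean [0.5918 0.2235 0.0237] zmax 0.0575
jara 1040 minenc [ 0.7622 -0.1443  0.0391] mean [ 0.759  -0.1431  0.1012] zmax 0.1079
jarb 643 minenc [0.7442 0.0235 0.0318] mean [0.743  0.0231 0.0823] zmax 0.0871
bowl 415 minenc [0.745  0.1285 0.0504] mean [0.7515 0.1315 0.0374] zmax 0.0437
```

View pics/crop1.png

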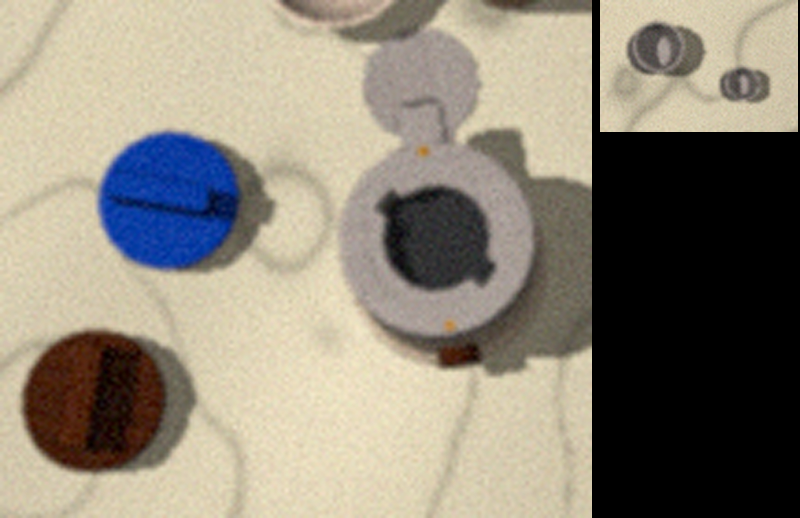

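The crop confirms both choices: the wooden lid's bar runs at about -7°, and the left cup is the larger one (radius 25 mm against 17 mm). The studs (279.6,250.8) and (286.6,297.8) and the slots agree with the chute heading about 9°. I'll refine that and plan the first move.

```bash
cat >> h.py <<'E'
def ray(u,v,K,T,z):
    dc=np.linalg.inv(K)@[u,v,1]; R=T[:3,:3]; o=-R.T@T[:3,3]; d=R.T@dc
    return o+d*(z-o[2])/d[2]
def delta(s,x,y,z,yaw):
    "tool-frame shift and tool-z turn from state s to target (yaw deg)"
    from scipy.spatial.transform import Rotation as Ro
    R=Ro.from_euler('xyz',s["ee_rot"]); G=Ro.from_euler('xyz',[np.pi,0,np.radians(yaw)])
    sh=R.inv().apply(np.array([x,y,z])-s["eef_pos"]); sh2=G.inv().apply(np.array([x,y,z])-s["eef_pos"])
    print("shift(now)",sh.round(4),"shift(after turn)",sh2.round(4),"turn deg",(R.inv()*G).as_rotvec(degrees=True).round(2),"|",np.linalg.norm(sh).round(4))
E
python3 - <<'E'
from h import *
from station import arm
p=cv2.imread("pics/top0.png").astype(float);m=np.load("top_m.npz");K,T=m["K"],m["T"]
d=np.load("top0.npy");W=cloud(d,K,T)
# studs: orange pixels
hsv=cv2.cvtColor(p.astype(np.uint8),cv2.COLOR_BGR2HSV)
pts=[]
for u,v in((280,251),(287,298)):
    s=p[v-4:v+5,u-4:u+5]; w=np.clip(s[...,2]-s[...,0]-25,0,None); vv,uu=np.mgrid[v-4:v+5,u-4:u+5]
    c=(w*uu).sum()/w.sum(),(w*vv).sum()/w.sum(); q=ray(*c,K,T,.111); pts.append(q); print(np.round(c,2),q.round(4),w.max())
e=pts[0]-pts[1]; print("stud dir",np.degrees(np.arctan2(e[1],e[0])),np.linalg.norm(e),"mid",(pts[0]+pts[1])/2)
# collar outer edge fit
k=(W[...,2]>.106)&(W[...,2]<.115);k[:, :240]=0;k[:,330:]=0;k[:230]=0
M=cv2.morphologyEx(k.astype(np.uint8),cv2.MORPH_CLOSE,np.ones((3,3)))
cs,_=cv2.findContours(M,cv2.RETR_CCOMP,cv2.CHAIN_APPROX_NONE)
for c in cs:
    if len(c)>30:
        P=np.array([ray(a[0][0],a[0][1],K,T,.11)[:2] for a in c]);f=circ(P);r=np.hypot(*(P-f[:2]).T);a=np.degrees(np.arctan2(*(P-f[:2]).T[::-1]));print(len(c),f.round(4)); 
        k2=r>f[2]+.004; print(np.round(np.c_[a,r*1e3][k2]).tolist()[:20])
# plate: edges by depth>0.8mm
k=(W[...,2]>.001)&(W[...,2]<.004);k[:,:258]=0;k[:,300:]=0;k[:212]=0;k[240:]=0
M=cv2.morphologyEx(k.astype(np.uint8),cv2.MORPH_OPEN,np.ones((3,3)))
cs,_=cv2.findContours(M,cv2.RETR_EXTERNAL,cv2.CHAIN_APPROX_NONE)
c=max(cs,key=cv2.contourArea);P=np.array([ray(a[0][0],a[0][1],K,T,.002)[:2] for a in c if a[0][1]<238]);print("plate",circ(P,.036),circ(P))
s=arm.get_state();delta(s,.45,.25,.235,20);delta(s,.4748,-.2434,.235,30)
E
```

```text
[278.93 250.35] [0.6057 0.066  0.111 ] 44.0
[286.07 297.47] [0.5078 0.05   0.111 ] 39.0
stud dir 9.271347140708409 0.09919149020151513 mid [0.5567028  0.05798578 0.111     ]
153 [0.5558 0.0584 0.0537]
[]
94 [0.5556 0.0582 0.0308]
[[-113.0, 35.0], [-116.0, 36.0], [-119.0, 37.0], [-122.0, 38.0], [-126.0, 37.0], [-131.0, 37.0], [-135.0, 37.0], [-138.0, 36.0], [66.0, 37.0], [63.0, 38.0], [60.0, 39.0], [56.0, 39.0], [54.0, 37.0], [52.0, 38.0], [47.0, 38.0], [45.0, 37.0], [43.0, 35.0]]Traceback (most recent call last):
  File "<stdin>", line 24, in <module>
ValueError: max() iterable argument is empty
```

Measured values: grinder axis (0.556, 0.058), chute heading 9.0°, slots at 54°/-126° (as expected, 45° from the chute line), plate centre (0.6696, 0.0763). Moving to above the cup.

Emit:
move_arm(rows="0 0 0 0.046 0.040 0 0.072;0 0 0 0.046 0.040 0 0.072;0 0 0 0.046 0.040 0 0.072;0 0 0 0.046 0.040 0 0.072;0 0 0 0.046 0.040 0 0.072;0 0 0 0.046 0.040 0 0.072;0 0 0 0.046 0.040 0 0.072;0 0 0 0.046 0.040 0 0.072")

```text
t: 1.1
eef_pos: [0.4419, 0.2565, 0.2346]
ee_rot: [-3.141, 0.0, -0.237]
force: [0.6, 0.8, 0.7]
width: 0.0722
gripper_force: 0.0
```

Emit:
move_arm(rows="0 0 0 0.0185 0.059 0 0.072;0 0 0 0.0185 0.059 0 0.072;0 0 0 0.0185 0.059 0 0.072;0 0 0 0.0185 0.059 0 0.072;0 0 0 0.0185 0.059 0 0.072;0 0 0 0.0185 0.059 0 0.072;0 0 0 0.0185 0.059 0 0.072;0 0 0 0.0185 0.059 0 0.072")

```text
t: 2.1
eef_pos: [0.4736, -0.2373, 0.2345]
ee_rot: [-3.141, -0.0, -0.238]
force: [1.3, 1.2, 0.4]
width: 0.0719
gripper_force: 0.0
```

Emit:
move_arm(rows="0 0 -8.7 0 0 0 0.072;0 0 -8.7 0 0 0 0.072;0 0 -8.7 0 0 0 0.072;0 0 -8.7 0 0 0 0.072;0 0 -8.7 0 0 0 0.072;0 0 0 0 0 0 0.072;0 0 0 0 0 0 0.072")

```text
t: 2.98
eef_pos: [0.4738, -0.2352, 0.2344]
ee_rot: [-3.141, 0.0, 0.518]
force: [0.4, -0.8, 0.8]
width: 0.0721
gripper_force: 0.0
```

```bash
cat >> h.py <<'E'
def wcloud(arm):
    from scipy.spatial.transform import Rotation as Ro
    s=arm.get_state(); p,d=arm.grab_frame("wrist"); m=arm.camera_model("wrist")
    A=np.eye(4);A[:3,:3]=Ro.from_euler('xyz',s["ee_rot"]).as_matrix();A[:3,3]=s["eef_pos"]
    C=A@m["mount"]; T=np.linalg.inv(C); W=cloud(d,m["mtx"],T); W[d==0]=np.nan
    return s,p,W,m["mtx"],T
E
python3 - <<'E'
from h import *
from station import arm
s,p,W,K,T=wcloud(arm)
w=W[(np.abs(W[...,2]-.055)<.004)&(np.hypot(W[...,0]-.4748,W[...,1]+.2434)<.04)]
print(len(w),np.nanmedian(W[...,2]),w.mean(0),cv2.minEnclosingCircle(w[:,:2].astype(np.float32)),circ(w[:,:2]))
delta(s,.4748,-.2434,.033,30)
E
```

```text
526 0.0004875721045669566 [ 0.47604535 -0.24330213  0.05447386] ((0.4765269160270691, -0.24317707121372223), 0.025062210857868195) [ 0.47667959 -0.24284688  0.02307496]
shift(now) [-0.0031  0.0076  0.2014] shift(after turn) [-0.0032  0.0076  0.2014] turn deg [-0.02  0.01 -0.31] | 0.2016
```

Emit:
move_arm(rows="0 0 0 -0.0024 0.008 0.02 0.072;0 0 0 0 0 0.05 0.072;0 0 0 0 0 0.05 0.072;0 0 0 0 0 0.04 0.072;0 0 0 0 0 0.025 0.072;0 0 0 0 0 0.016 0.072;0 0 0 0 0 0 0.072;0 0 0 0 0 0 0.072", squeeze=15)

```text
t: 4.03
eef_pos: [0.4764, -0.2435, 0.0342]
ee_rot: [3.141, -0.001, 0.521]
force: [0.3, -0.0, 1.0]
width: 0.072
gripper_force: 0.0
```

Emit:
move_arm(rows="0 0 0 0 0 0 0.04;0 0 0 0 0 0 0.04;0 0 0 0 0 0 0.04;0 0 0 0 0 0 0.04;0 0 0 0 0 0 0.04;0 0 0 0 0 0 0.04", squeeze=15)

```text
t: 4.78
eef_pos: [0.4761, -0.2435, 0.034]
ee_rot: [3.141, -0.0, 0.522]
force: [-1.9, 0.9, 5.8]
width: 0.0496
gripper_force: 15.0
```

Emit:
move_arm(rows="0 0 0 0 0 -0.02 0.04;0 0 0 0 0 -0.04 0.04;0 0 0 0 0 -0.05 0.04;0 0 0 0 0 -0.04 0.04;0 0 0 0 0 0 0.04")

```text
t: 5.4
eef_pos: [0.4776, -0.2438, 0.1868]
ee_rot: [3.138, -0.005, 0.522]
force: [0.1, 0.5, -2.7]
width: 0.0494
gripper_force: 15.0
```

Emit:
move_arm(rows="0 0 0 0.04 -0.022 0 0.04;0 0 0 0.05 -0.0277 0 0.04;0 0 0 0.05 -0.0277 0 0.04;0 0 0 0.05 -0.0277 0 0.04;0 0 0 0.05 -0.0277 0 0.04;0 0 0 0.05 -0.0277 0 0.04;0 0 0 0.0373 -0.0203 0 0.04;0 0 7 0 0 0 0.04")

```text
t: 6.4
eef_pos: [0.67, 0.0792, 0.1807]
ee_rot: [-3.141, 0.003, 0.399]
force: [-0.7, -0.5, -1.3]
width: 0.0498
gripper_force: 15.0
```

Emit:
move_arm(rows="0 0 7 0 0 0 0.04;0 0 6.9 0 0 0 0.04;0 0 0 0 0 0 0.04;0 0 0 0 0 0 0.04")

```text
t: 6.9
eef_pos: [0.6692, 0.0763, 0.1826]
ee_rot: [3.141, 0.001, 0.159]
force: [0.2, 0.2, -1.0]
width: 0.0497
gripper_force: 15.0
```

Run:
```python
from h import *
from station import arm
s,p,W,K,T=wcloud(arm); cv2.imwrite("pics/w1.png",p)
print(s["eef_pos"],s["ee_rot"],s["width"],s["force"])
z=W[...,2]
for n,lo,hi,c,r in(("jarb",.077,.09,(.744,.0235),.05),("bowl",.034,.046,(.745,.1285),.065),("collar",.106,.114,(.556,.058),.07),("cup@",.1,.3,(.67,.076),.05)):
    w=W[(z>lo)&(z<hi)&(np.hypot(W[...,0]-c[0],W[...,1]-c[1])<r)]
    if len(w)>20: print(n,len(w),np.round(cv2.minEnclosingCircle(w[:,:2].astype(np.float32))[0],4),w.mean(0).round(4),w[:,2].min().round(4))
```

```text
[0.66919328 0.07627398 0.18264007] [3.14145466e+00 1.36386373e-03 1.59118966e-01] 0.04967955348777404 [ 0.1728331   0.24658477 -1.02193117]
jarb 6516 [0.7462 0.0243] [0.7472 0.0251 0.0828] 0.0771
bowl 3208 [0.7456 0.1291] [0.7487 0.1321 0.0385] 0.034
collar 2145 [0.5565 0.0594] [0.5638 0.0594 0.1096] 0.1061
cup@ 63229 [0.6891 0.0801] [0.6908 0.0793 0.2514] 0.1487
```

View pics/w1.png

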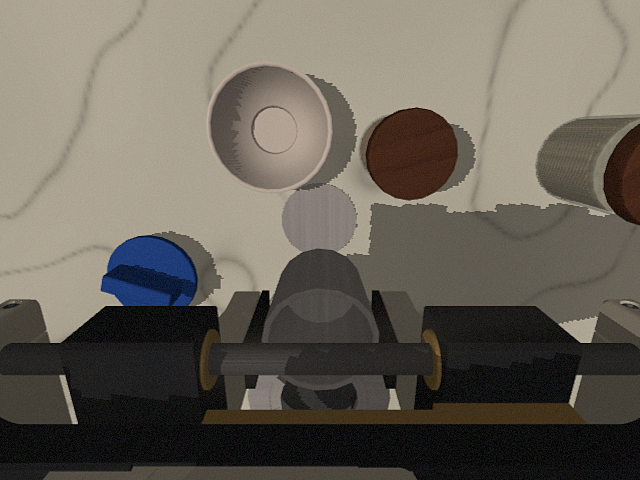

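The wrist view shows the cup held upright at (320,300). The plate is beyond it, spanning columns 282-357 with its top edge at row 184, so its centre is near (319.5,219). The bowl is at (270,127) and the small jar at (412,153), both clear. I'll check the plate centre.

Run:
```python
from h import *
from station import arm
from scipy.spatial.transform import Rotation as Ro
s=arm.get_state(); m=arm.camera_model("wrist")
A=np.eye(4);A[:3,:3]=Ro.from_euler('xyz',s["ee_rot"]).as_matrix();A[:3,3]=s["eef_pos"];T=np.linalg.inv(A@m["mount"]);K=m["mtx"]
p=cv2.imread("pics/w1.png");g=cv2.GaussianBlur(cv2.cvtColor(p,cv2.COLOR_BGR2LAB),(3,3),0).astype(float)
ref=np.median(g[205:230,310:330].reshape(-1,3),0);M=(np.abs(g-ref)@[1,1,2]<16).astype(np.uint8);M[:180]=0;M[250:]=0;M[:,:275]=0;M[:,365:]=0
M=cv2.morphologyEx(M,cv2.MORPH_OPEN,np.ones((3,3)));n,l,st,_=cv2.connectedComponentsWithStats(M);i=1+np.argmax(st[1:,4]);print(st[i])
c=max(cv2.findContours((l==i).astype(np.uint8),0,1)[0],key=len)[:,0]
P=np.array([ray(u,v,K,T,.002)[:2] for u,v in c if v<240]);print(circ(P,.036),circ(P))
delta(s,.6696,.0763,.0365,9)
```

```text
[ 282  184   74   66 3938]
[0.66923262 0.07738684] [0.67048281 0.07769946 0.03496713]
shift(now) [4.000e-04 1.000e-04 1.464e-01] shift(after turn) [3.000e-04 1.000e-04 1.464e-01] turn deg [0.   0.05 0.09] | 0.1464
```

Emit:
move_arm(rows="0 0 0 0.0015 -0.0004 0.02 0.04;0 0 0 0 0 0.04 0.04;0 0 0 0 0 0.04 0.04;0 0 0 0 0 0.025 0.04;0 0 0 0 0 0.014 0.04;0 0 0 0 0 0.004 0.04;0 0 0 0 0 0 0.04;0 0 0 0 0 0 0.04")

```text
t: 7.95
eef_pos: [0.6717, 0.0773, 0.0418]
ee_rot: [-3.141, -0.002, 0.157]
force: [-0.6, 1.3, -0.8]
width: 0.0499
gripper_force: 15.0
```

Emit:
move_arm(rows="0 0 0 0 0 0.001 0.04;0 0 0 0 0 0.001 0.04;0 0 0 0 0 0.001 0.04;0 0 0 0 0 0 0.04")

```text
t: 8.45
eef_pos: [0.6709, 0.077, 0.0374]
ee_rot: [3.142, 0.0, 0.157]
force: [0.6, 0.1, -1.5]
width: 0.0499
gripper_force: 15.0
```

Emit:
move_arm(rows="0 0 0 0 0 0.001 0.04;0 0 0 0 0 0 0.04;0 0 0 0 0 0.001 0.04;0 0 0 0 0 0 0.04")

```text
t: 8.95
eef_pos: [0.6711, 0.0771, 0.0361]
ee_rot: [3.142, -0.0, 0.157]
force: [-2.6, -1.0, 3.4]
width: 0.0499
gripper_force: 15.0
```

Emit:
move_arm(rows="0 0 0 0 0 0 0.052;0 0 0 0 0 0 0.058;0 0 0 0 0 0 0.066;0 0 0 0 0 0 0.066;0 0 0 0 0 0 0.066;0 0 0 0 0 -0.01 0.066;0 0 0 0 0 -0.02 0.066;0 0 0 0 0 -0.04 0.066")

```text
t: 9.95
eef_pos: [0.67, 0.0767, 0.1053]
ee_rot: [3.141, 0.003, 0.157]
force: [1.0, 0.7, 1.1]
width: 0.066
gripper_force: 0.0
```

Emit:
move_arm(rows="0 0 0 0 0 -0.05 0.066;0 0 0 0 0 -0.05 0.066;0 0 0 0 0 -0.03 0.066;0 0 0 0 0 0 0.066;0 0 0 0 0 0 0.066")

```text
t: 10.58
eef_pos: [0.6706, 0.077, 0.2355]
ee_rot: [-3.141, 0.0, 0.156]
force: [-0.3, -0.5, -0.8]
width: 0.066
gripper_force: 0.0
```

Run:
```python
from h import *
from station import arm
s,p,W,K,T=wcloud(arm); cv2.imwrite("pics/w2.png",p)
print(s["eef_pos"],s["ee_rot"],s["width"],s["force"])
z=W[...,2]
for n,lo,hi,c,r in(("cup",.052,.062,(.67,.077),.035),("collar",.106,.114,(.556,.058),.07)):
    w=W[(z>lo)&(z<hi)&(np.hypot(W[...,0]-c[0],W[...,1]-c[1])<r)]
    if len(w)>20: print(n,len(w),np.round(cv2.minEnclosingCircle(w[:,:2].astype(np.float32)),4) if 0 else cv2.minEnclosingCircle(w[:,:2].astype(np.float32)),w.mean(0).round(4))
p,d=arm.grab_frame("top");m=arm.camera_model("top");W=cloud(d,m["mtx"],m["camera_from_world"]);z=W[...,2]
w=W[(z>.052)&(z<.062)&(np.hypot(W[...,0]-.67,W[...,1]-.077)<.035)];print("top cup",len(w),w.mean(0) if len(w) else "")
delta(s,.4742,.2634,.235,-7.2)
```

```text
[0.67056046 0.07698522 0.23551733] [-3.14125757e+00  2.27916202e-04  1.56494509e-01] 0.06602348208021823 [-0.26250502 -0.47551085 -0.82523012]
cup 556 ((0.6714452505111694, 0.07666409760713577), 0.02488580532371998) [0.6714 0.0765 0.0563]
collar 5045 ((0.5575342774391174, 0.059205714613199234), 0.0554012767970562) [0.5624 0.0598 0.1096]
top cup 100 [0.67063778 0.07711523 0.05624032]
shift(now) [-0.1649 -0.2147  0.0006] shift(after turn) [-0.2182 -0.1603  0.0005] turn deg [-0.02  0.02 16.17] | 0.2708
```

View pics/w2.png

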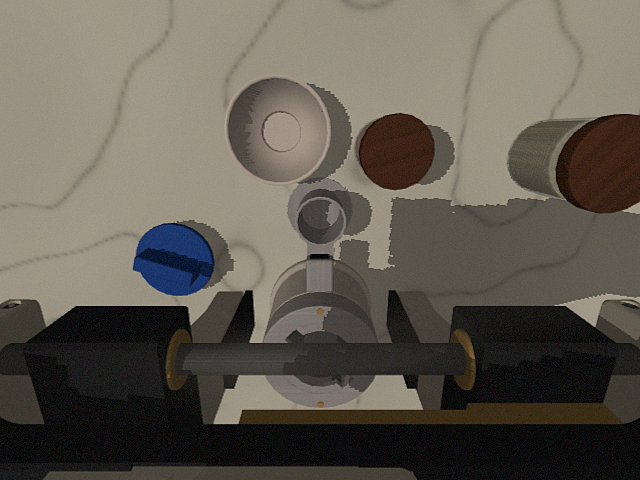

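The wrist view shows the cup upright on the plate at (320,218), with the chute tip just behind it. The studs at (320,311) and (320,404) put the grinder's line exactly along the tool at yaw 9.0°. I'll move over the collar and measure its centre in the robot's frame.

Emit:
move_arm(rows="0 0 0 -0.055 0 0 0.066;0 0 0 -0.06 0 0 0.066;0 0 0 0 0 0 0.066;0 0 0 0 0 0 0.066")

```text
t: 11.18
eef_pos: [0.5576, 0.0592, 0.2356]
ee_rot: [3.141, -0.0, 0.157]
force: [-0.1, -0.1, 0.2]
width: 0.0659
gripper_force: 0.0
```

```bash
cat > col.py <<'E'
from h import *
from station import arm
def collar(tag):
    s,p,W,K,T=wcloud(arm); cv2.imwrite(f"pics/{tag}.png",p)
    print(s["eef_pos"].round(4),s["ee_rot"].round(4))
    z=W[...,2]; r0=np.hypot(W[...,0]-.5565,W[...,1]-.0588)
    M=((z>.104)&(z<.115)&(r0<.065)).astype(np.uint8); M=cv2.morphologyEx(M,cv2.MORPH_CLOSE,np.ones((3,3)))
    for c in cv2.findContours(M,cv2.RETR_CCOMP,cv2.CHAIN_APPROX_NONE)[0]:
        if len(c)<40: continue
        P=np.array([ray(a[0][0],a[0][1],K,T,.11)[:2] for a in c]); f=circ(P); q=P-f[:2]; r=np.hypot(*q.T); a=np.degrees(np.arctan2(q[:,1],q[:,0]))
        k=(r>f[2]+.004)&(r<.045); h=(a[k]+30)%360<180
        print(len(c),f.round(4),"slot angles",np.round([np.mean(a[k][a[k]>0]),np.mean(a[k][a[k]<0])],1) if k.any() else "")
    pts=[]
    B=p.astype(float); w=np.clip(B[...,2]-B[...,0]-40,0,None)*(M>0); n,l,st,ce=cv2.connectedComponentsWithStats((w>15).astype(np.uint8))
    pts=[ray(*ce[i],K,T,.111) for i in range(1,n) if st[i,4]>=4]; print(np.round(pts,4))
    if len(pts)==2: e=pts[1]-pts[0]; print("mid",(pts[0]+pts[1])/2,"dir",np.degrees(np.arctan2(e[1],e[0]))%180)
E
python3 - <<'E'
from col import *
collar("w3")
E
```

```text
[0.5576 0.0592 0.2356] [ 3.1414e+00 -3.0000e-04  1.5710e-01]
370 [0.558  0.0593 0.0541] slot angles 
228 [0.5585 0.0594 0.0295] slot angles [  54.7 -126.4]
[[0.6061 0.0676 0.111 ]
 [0.5086 0.0516 0.111 ]]
mid [0.55734802 0.05958782 0.111     ] dir 9.314753074885857
```

Emit:
move_arm(rows="0 0 -9 0 0 0 0.066;0 0 -9 0 0 0 0.066;0 0 -9 0 0 0 0.066;0 0 -9 0 0 0 0.066;0 0 -9 0 0 0 0.066;0 0 0 0 0 0 0.066;0 0 0 0 0 0 0.066")

```text
t: 12.1
eef_pos: [0.5579, 0.0592, 0.2351]
ee_rot: [-3.141, 0.001, 0.938]
force: [-0.1, -0.2, 0.1]
width: 0.0659
gripper_force: 0.0
```

Run:
```python
from col import *
collar("w4")
delta(arm.get_state(),.4742,.2634,.235,-7.2)
```

```text
[0.5579 0.0592 0.2351] [-3.1413e+00  7.0000e-04  9.3850e-01]
373 [0.5579 0.0599 0.0541] slot angles 
235 [0.5583 0.0604 0.0297] slot angles [  54.7 -126.5]
[[0.6062 0.0676 0.111 ]
 [0.5086 0.0516 0.111 ]]
mid [0.55740837 0.05959708 0.111     ] dir 9.29408566515329
shift(now) [ 0.1155 -0.1881  0.0002] shift(after turn) [-0.1085 -0.1922  0.0002] turn deg [0.0e+00 4.0e-02 6.1e+01] | 0.2207
```

Both yaws give the same stud midpoint, (0.5574, 0.0596), with heading 9.3°, so the wrist camera is unbiased. I'll take the collar centre as (0.5576, 0.0597) and the slots at 54.3°. Next, the lid.

Emit:
move_arm(rows="0 0 0 0.029 -0.047 0 0.05;0 0 0 0.029 -0.047 0 0.05;0 0 0 0.029 -0.047 0 0.05;0 0 0 0.029 -0.047 0 0.05;0 0 10.2 0 0 0 0.05;0 0 10.2 0 0 0 0.05;0 0 10.2 0 0 0 0.05;0 0 10.2 0 0 0 0.05")

```text
t: 13.15
eef_pos: [0.4737, 0.2637, 0.2356]
ee_rot: [3.142, -0.0, 0.222]
force: [0.0, 0.3, -0.2]
width: 0.0503
gripper_force: 0.0
```

Emit:
move_arm(rows="0 0 10.1 0 0 0 0.05;0 0 10.1 0 0 0 0.05;0 0 0 0 0 0 0.05;0 0 0 0 0 0 0.05")

```text
t: 13.65
eef_pos: [0.4737, 0.2635, 0.2356]
ee_rot: [-3.142, -0.0, -0.12]
force: [0.7, -0.8, 0.1]
width: 0.05
gripper_force: 0.0
```

```bash
cat > lid.py <<'E'
from h import *
from station import arm
s,p,W,K,T=wcloud(arm); cv2.imwrite("pics/w5.png",p); z=W[...,2]
print(s["eef_pos"].round(4),s["ee_rot"].round(4))
near=np.hypot(W[...,0]-.475,W[...,1]-.264)<.055
for n,lo,hi in(("disc",.018,.03),("bar",.05,.058)):
    M=(near&(z>lo)&(z<hi)).astype(np.uint8);M=cv2.morphologyEx(M,cv2.MORPH_OPEN,np.ones((3,3)))
    c=max(cv2.findContours(M,0,1)[0],key=cv2.contourArea)
    P=np.array([ray(a[0][0],a[0][1],K,T,.024 if n=="disc" else .054)[:2] for a in c],np.float32)
    print(n,circ(P,.042) if n=="disc" else cv2.minAreaRect(P),cv2.minEnclosingCircle(P))
E
python3 lid.py
```

```text
[0.4737 0.2635 0.2356] [-3.1415e+00 -1.0000e-04 -1.1950e-01]
disc [0.47561427 0.26482196] ((0.4758756458759308, 0.2649378180503845), 0.0418817438185215)
bar ((0.47600600123405457, 0.264615923166275), (0.015334454365074635, 0.05919716879725456), 82.72091674804688) ((0.47604838013648987, 0.26492637395858765), 0.030289996415376663)
```

View pics/w5.png

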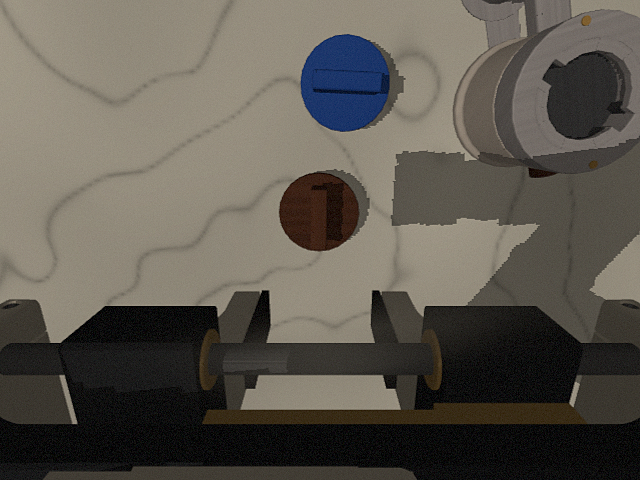

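The wrist view shows the wooden lid at (320,211) with its bar pointing up the image. The blue one is at (346,83) and the grinder is at right. The lid centre is (0.4759, 0.2648) with its bar at -7.3°. Descending to grip the bar.

Emit:
move_arm(rows="0 0 0.4 0.002 -0.0016 0.03 0.05;0 0 0 0 0 0.05 0.05;0 0 0 0 0 0.05 0.05;0 0 0 0 0 0.035 0.05;0 0 0 0 0 0.02 0.05;0 0 0 0 0 0.0146 0.05;0 0 0 0 0 0 0.05;0 0 0 0 0 0 0.05")

```text
t: 14.7
eef_pos: [0.4763, 0.2653, 0.0368]
ee_rot: [-3.141, -0.001, -0.129]
force: [-0.4, -1.2, 0.6]
width: 0.0503
gripper_force: 0.0
```

Emit:
move_arm(rows="0 0 0 0 0 0 0.005;0 0 0 0 0 0 0.005;0 0 0 0 0 0 0.005;0 0 0 0 0 0 0.005;0 0 0 0 0 0 0.005;0 0 0 0 0 0 0.005;0 0 0 0 0 0 0.005", squeeze=40)

```text
t: 15.58
eef_pos: [0.4758, 0.2649, 0.0361]
ee_rot: [-3.141, -0.0, -0.129]
force: [-1.2, 0.8, 3.0]
width: 0.0158
gripper_force: 40.0
```

Emit:
move_arm(rows="0 0 0 0 0 -0.02 0.005;0 0 0 0 0 -0.05 0.005;0 0 0 0 0 -0.05 0.005;0 0 0 0 0 -0.05 0.005;0 0 0 0 0 -0.03 0.005;0 0 0 0 0 0 0.005")

```text
t: 16.32
eef_pos: [0.4765, 0.2655, 0.2382]
ee_rot: [-3.138, -0.003, -0.13]
force: [-0.6, 0.4, -2.2]
width: 0.0158
gripper_force: 40.0
```

Emit:
move_arm(rows="0 0 0 0.027 0.048 0 0.005;0 0 0 0.027 0.048 0 0.005;0 0 0 0.027 0.048 0 0.005;0 0 0 0.0265 0.049 0 0.005;0 0 -10.3 0 0 0 0.005;0 0 -10.3 0 0 0 0.005;0 0 -10.3 0 0 0 0.005;0 0 -10.3 0 0 0 0.005")

```text
t: 17.32
eef_pos: [0.5565, 0.0592, 0.2339]
ee_rot: [-3.14, 0.003, 0.595]
force: [-0.1, 0.2, -2.1]
width: 0.0155
gripper_force: 40.0
```

Emit:
move_arm(rows="0 0 -10.3 0 0 0 0.005;0 0 -10.2 0 0 0 0.005;0 0 0 0 0 0 0.005;0 0 0 0 0 0 0.005")

```text
t: 17.82
eef_pos: [0.557, 0.0594, 0.235]
ee_rot: [-3.141, 0.001, 0.943]
force: [0.7, -0.2, -2.1]
width: 0.016
gripper_force: 40.0
```

Run:
```python
from h import *
from station import arm
s=arm.get_state();print(s["eef_pos"],s["ee_rot"],s["force"],s["moment"]);delta(s,.5576,.0597,.1301,54.3)
p,d=arm.grab_frame("wrist");cv2.imwrite("pics/w6.png",p[150:420,150:490])
```

```text
[0.55702554 0.05942386 0.23498467] [-3.14067297e+00  1.23862180e-03  9.43186703e-01] [ 0.73713766 -0.15564709 -2.14594246] [-0.00486561 -0.07715979 -0.05227202]
shift(now) [0.0007 0.0004 0.1049] shift(after turn) [0.0006 0.0003 0.1049] turn deg [-0.05  0.07 -0.26] | 0.1049
```

View pics/w6.png

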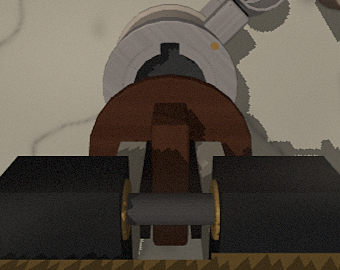

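The crop shows the lid held straight. Its bar at column 170 lines up with the collar's slot at (170,47). Descending.

Emit:
move_arm(rows="0 0 -0.3 0.0006 0.0003 0.025 0.005;0 0 0 0 0 0.03 0.005;0 0 0 0 0 0.02 0.005;0 0 0 0 0 0.008 0.005;0 0 0 0 0 0 0.005;0 0 0 0 0 0 0.005")

```text
t: 18.62
eef_pos: [0.5586, 0.06, 0.1539]
ee_rot: [3.141, -0.001, 0.952]
force: [-0.7, -0.3, -1.3]
width: 0.0156
gripper_force: 40.0
```

Emit:
move_arm(rows="0 0 0 0 0 0.002 0.005;0 0 0 0 0 0.002 0.005;0 0 0 0 0 0.002 0.005;0 0 0 0 0 0.002 0.005;0 0 0 0 0 0.002 0.005;0 0 0 0 0 0 0.005")

```text
t: 19.38
eef_pos: [0.5579, 0.0598, 0.1427]
ee_rot: [-3.141, 0.0, 0.952]
force: [-0.0, -0.4, -1.3]
width: 0.0158
gripper_force: 40.0
```

Emit:
move_arm(rows="0 0 0 0 0 0.002 0.005;0 0 0 0 0 0.002 0.005;0 0 0 0 0 0.002 0.005;0 0 0 0 0 0.002 0.005;0 0 0 0 0 0.002 0.005;0 0 0 0 0 0 0.005")

```text
t: 20.12
eef_pos: [0.5579, 0.0598, 0.1327]
ee_rot: [-3.141, 0.0, 0.952]
force: [-0.1, 0.9, -2.1]
width: 0.0157
gripper_force: 40.0
```

Emit:
move_arm(rows="0 0 0 0 0 0.001 0.005;0 0 0 0 0 0.001 0.005;0 0 0 0 0 0.001 0.005;0 0 0 0 0 0 0.005;0 0 0 0 0 0 0.005")

```text
t: 20.75
eef_pos: [0.5581, 0.0599, 0.1301]
ee_rot: [3.141, -0.0, 0.953]
force: [-0.7, 0.5, 1.4]
width: 0.0157
gripper_force: 40.0
```

Seated: the height is as predicted (0.1301) with light contact. Pressing slightly, then twisting clockwise.

Emit:
move_arm(rows="0 0 0 0 0 0.0005 0.005;0 0 3 0 0 0 0.005;0 0 6 0 0 0 0.005;0 0 6 0 0 0 0.005;0 0 6 0 0 0 0.005;0 0 0 0 0 0 0.005")

```text
t: 21.5
eef_pos: [0.5583, 0.0601, 0.1301]
ee_rot: [3.141, -0.001, 0.587]
force: [-2.2, 0.5, 6.0]
width: 0.0156
gripper_force: 40.0
```

Emit:
move_arm(rows="0 0 6 0 0 0 0.005;0 0 6 0 0 0 0.005;0 0 6 0 0 0 0.005;0 0 4 0 0 0 0.005;0 0 2 0 0 0 0.005;0 0 0 0 0 0 0.005;0 0 0 0 0 0 0.005")

```text
t: 22.38
eef_pos: [0.5585, 0.0598, 0.1301]
ee_rot: [3.141, -0.001, 0.17]
force: [-0.1, -0.3, 5.2]
width: 0.0154
gripper_force: 40.0
```

Run:
```python
from h import *
from station import arm
s,p,W,K,T=wcloud(arm);cv2.imwrite("pics/w7.png",p)
print(s["eef_pos"].round(4),np.degrees(s["ee_rot"]).round(2),s["force"].round(1),s["moment"].round(3))
pt,d=arm.grab_frame("top");cv2.imwrite("pics/t7.png",pt)
z=W[...,2]
near=np.hypot(W[...,0]-.5576,W[...,1]-.0597)<.05
w=W[near&(z>.112)&(z<.124)];print("disc top z",np.median(w[:,2]),len(w))
M=(near&(z>.143)&(z<.155)).astype(np.uint8);cs=cv2.findContours(M,0,1)[0]
for c in cs:
    if len(c)>20: print("bar",cv2.minAreaRect(np.array([ray(a[0][0],a[0][1],K,T,.148)[:2] for a in c],np.float32)))
w=W[(z>.052)&(z<.062)&(np.hypot(W[...,0]-.67,W[...,1]-.077)<.035)];print("cup",len(w),w.mean(0) if len(w) else "")
```

```text
[0.5585 0.0598 0.1301] [ 1.7999e+02 -6.0000e-02  9.7300e+00] [-0.1 -0.3  5.2] [-0.176  0.585  0.011]
disc top z 0.11783098473869051 7769
bar ((0.5350324511528015, 0.055604737251996994), (0.010809785686433315, 0.015721045434474945), 9.739279747009277)
bar ((0.5670270919799805, 0.07643139362335205), (0.007168367505073547, 0.0047787874937057495), 16.72446060180664)
bar ((0.5738371014595032, 0.05954223498702049), (0.03323503956198692, 0.029377570375800133), 9.744723320007324)
cup 1660 [0.67389103 0.07725802 0.05644382]
```

View pics/w7.png

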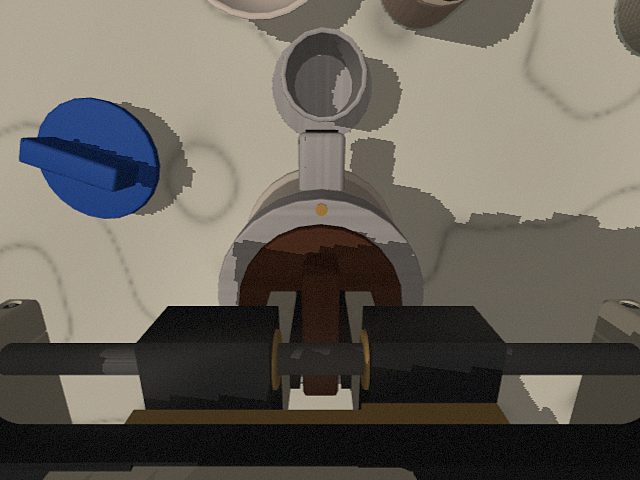

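The wrist view shows the lid seated flush (disc top at 117.8 mm against 118 expected). Its bar at column 321 lines up with the stud (321,209) and the chute (322,160). The cup stands on the plate at (326,75), in front of the chute. A last 0.4° trim, then hold.

Emit:
move_arm(rows="0 0 0.4 0 0 0 0.005;0 0 0 0 0 0 0.005;0 0 0 0 0 0 0.005;0 0 0 0 0 0 0.005;0 0 0 0 0 0 0.005;0 0 0 0 0 0 0.005")

```text
t: 23.22
eef_pos: [0.5585, 0.0598, 0.1301]
ee_rot: [3.141, -0.001, 0.163]
force: [-1.6, -0.2, 5.5]
width: 0.0159
gripper_force: 40.0
```

```bash
python3 -c "
from station import arm
s=arm.get_state();print(s['ee_rot'],s['width'],s['gripper_force']);print(arm.job_done())"
```

```text
[ 3.14130955e+00 -1.05609901e-03  1.63179951e-01] 0.01593098498714643 40.01444756984711
the job is handed in; nothing more can be done
None
```

I handed the job in at about 23 s: the larger cup stands released on the plate, and the wooden lid sits flush, twisted 45° clockwise into line with the chute (within about 0.5°), still gripped at 40 N; no verdict came back.

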